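# Serve a portion of two chocolates from the portioning chute

### The arm

A 6-joint arm with a two-finger parallel gripper is mounted at the origin on a cart in front of the work surface, level with it; the furniture and walls round the work are solid. World frame = base frame: x ahead of the robot, y to its left, z up, the work surface at z = 0. Lengths are in m, angles in rad, forces in N, time in s.
With the tool pointing down it reaches from about 0.325 to 0.9 m from the base axis. Payload 6.1 kg.
Tool frame: the origin (TCP) lies midway between the tips of the shut fingers; the grasp point (between the pads) lies 19 mm behind it; z points along the fingers, x is the direction in which the jaws open and shut, and the axes are right-handed (so a half turn about z gives the same grasp; the last joint's range is limited). The gripper opens to 87 mm and grips with 3 to 60 N. Pads are 19 mm wide; open, the fingers measure 117 mm over their backs; the gripper's body (75 mm by 190 mm) begins 51 mm behind the grasp point.
Start: joints at [-1.295, 0.22, 1.526, -0, 1.395, -0.126], TCP at [0.244, -0.575, 0.223] pointing down, gripper open.
Joint ranges: [-2.98, 2.98], [-0.91, 2.08], [0.09, 2.57], [-1.24, 4.39], [0.2, 2.65], [-2.68, 2.68]. Speed limits (rad/s): [2.57, 2.57, 3.01, 3.14, 3.14, 3.14].

### API

Orientations are given as [roll, pitch, yaw] about the fixed x, y, z axes, in that order (R = Rz(yaw) Ry(pitch) Rx(roll)).
In Python, from cell import * gives the robot as it stands. Calls block until the motion is done:
- move_pose(position, orientation): joint-space move of the TCP to a pose.
- move_l(position, orientation=None, velocity=0.15, guard=None): straight line of the TCP; orientation=None keeps the orientation; velocity is the mean speed in m/s. With guard (N) it stops when the force on the tool has changed by that much, and returns True; else False.
- move_joints(angles): joint-space move.
- command_gripper(opening, newtons=None): opening from 0.0 (shut) to 1.0 (fully open); newtons is the grip in N (None keeps the last); returns when the fingers have stopped.
- hold(seconds).
- inverse_kinematics(position, orientation): joint angles nearest the present ones, or None.
- observe(): the state.
- snapshot(name): name is "scene" or "top"; returns a dict with "color" (384x512x3 uint8, blue, green, red), "camera_matrix" (3x3 intrinsics, pixels), "cam_to_world" (4x4, takes a point from camera to world coordinates). Camera axes: x right, y down, z forward; pixel columns grow to the right and rows downward; lengths in m; the calibration is good to about 2 mm. A picture is of the moment at which its call begins. There is no depth.
A pose or a line that the arm cannot do raises Unreachable and nothing moves.
- sign_off(): hands the job in, once; it reports no verdict.
Trained networks look in a picture, given as the dict that the camera call returned (one of the last four; its "shot" number tells which), for a name from the list of things; names that differ only in an ending like _2 or _b are one class to them, and where a whole thing is asked for, a point or a joint stands for the part that bears it (a point fixed in the world has none). Each returns a list of dicts, best first, with "p" (0 to 1); they miss things now and then, are a little off and sometimes report something else, mostly with a low value. They report only what shows in the picture. A call takes as long as a camera call.
- cut_out(name, picture): "pixels" (384x512 bool, what is visible of it) and "box" ([centre column, centre row, width, height] in pixels, round what is visible of it).
The state is a dict: "t": time; "joint_positions": joint angles; "qd": joint speeds; "joint_torque": joint torques, N m; "ee_pos": TCP position; "tool_rot": TCP orientation; "wrist_force": force on the tool from outside, world axes, zero at the start; "moment": the same for the moment, N m; "finger_gap": opening from 0.0 (shut) to 1.0 (fully open).
Only numpy, scipy, OpenCV 4.12 (cv2) and the standard library are available. Lean on these libraries where they do the work, as an engineer would, in place of code of your own. Each camera call takes 0.05 s, during which the arm holds its last target. There are 200 camera calls.

### The job

Serve one portion from the chute: push the white dish along the counter, without lifting it, until it sits under the spout against both rubber rests. Then press the lever's pad gently all the way down, hold it until two chocolates have rolled into the dish, and let it come up again so that the gate shuts on the rest. Press only once, so that exactly two chocolates are served; do not touch the chocolates, and leave the other things on the counter where they are.

Things in the scene. Friction and masses are not known exactly. Their poses are not given: they have to be found in the camera images.
- chute: Portioning chute, fixed: steel channel with clear sides on a steel foot, six round chocolates in a row. Origin on the counter under the spout, where the dish's centre belongs; x level, pointing uphill along the chute; z up. Floor rises 11 degrees from the open lip (x 24, z 49 mm) to the closed end (x 252, z 93); 58 mm wide; walls 26 mm high; foot 9 mm high, x 52 to 260.
- dish_place (a point): Where the dish's centre is when it touches both rests (the chute's origin). The rests: two rubber-sleeved posts, 14 mm thick, 41 mm high, at x = 37, y = +44 and -44 mm of the chute.
- dish: Loose round white ceramic dish, 100 mm across the rim, 86 at the foot, 34 mm high, inner floor 5 mm up, 0.26 to 0.49 kg; it slides on the counter. Origin: centre of its underside. Starts 100 to 170 mm outside the spout (the chute's -x side), up to 30 mm to either side.
- rocker (a joint): Steel rocking lever over the chute, rad: 0 = at rest, gate down (spring); grows as the pad is pressed; 0.40 = stop, gate fully up. Chocolates pass the gate only above about 0.35; a second bar then drops behind the second one, so a full press lets out exactly two, in about a second. The others roll down to the gate when it comes back.
- press_pad (a point): Centre of the top of the lever's black ribbed pad (42 mm along the chute, 38 mm across), the highest thing on the chute. At rest at x = 144, z = 158 mm of the chute, sloping 22 degrees up away from the spout; at the stop it is 32 mm lower, 18 mm further uphill and level. Takes about 1.6 N to start, 4 N at the stop.
- choc_1: Round dark chocolate, 32 mm ball, 20 g, no. 1 in the row counted from the gate; origin at its centre. At the start it lies in the chute at about x = 69, z = 74 mm of the chute.
- choc_2: Round dark chocolate, 32 mm ball, 20 g, no. 2 in the row counted from the gate; origin at its centre. At the start it lies in the chute at about x = 101, z = 80 mm of the chute.
- choc_3: Round dark chocolate, 32 mm ball, 20 g, no. 3 in the row counted from the gate; origin at its centre. At the start it lies in the chute at about x = 132, z = 86 mm of the chute.
- choc_4: Round dark chocolate, 32 mm ball, 20 g, no. 4 in the row counted from the gate; origin at its centre. At the start it lies in the chute at about x = 164, z = 92 mm of the chute.
- choc_5: Round dark chocolate, 32 mm ball, 20 g, no. 5 in the row counted from the gate; origin at its centre. At the start it lies in the chute at about x = 195, z = 99 mm of the chute.
- choc_6: Round dark chocolate, 32 mm ball, 20 g, no. 6 in the row counted from the gate; origin at its centre. At the start it lies in the chute at about x = 227, z = 105 mm of the chute.
- serving_tongs: Bystander: steel tongs, 203 x 30 x 15 mm, lying on the dark slate board at the back. Origin under its middle.
- wood_stamp: Bystander: wooden hand stamp, 25 x 34 mm, 59 mm tall, behind the chute. Origin under its middle.
- pen: Bystander: black pen, 145 mm long, 9 mm high, lying between the robot and the chute. Origin under its middle.
- gift_box: Bystander: closed card box, 67 x 93 x 46 mm, near the front edge to the right. Origin under its middle.
- gift_box_tall: Bystander: larger closed dark card box, 71 x 113 x 51 mm, to the right. Origin under its middle.
- lever_pivot (a point): Middle of the lever's cross axis, level and square to the chute, at x = 73, z = 98 mm of the chute. The gate bar hangs from the lever's front end, the pad is at its uphill end.

How it is judged:
On the way, in this order (a step that is already met when the one before it is completed fails the run):
1. the dish stands under the spout against both rests (centre within 8 mm of its place), the first chocolate still behind the gate (horizontal distance between dish and dish_place below 0.008 m and x of choc_1 in the frame of chute above 0.06 m), for 0.2 s.
2. the lever's pad is pressed down and the gate rises, the dish in place (value of joint rocker above 0.25 rad and horizontal distance between dish and dish_place below 0.008 m), for 0.02 s.
3. the first two chocolates are in the dish while the lever is still held down (horizontal distance between each of choc_1, choc_2 and dish below 0.036 m and z of choc_1 in the frame of dish between 0.012 and 0.032 m and z of choc_2 in the frame of dish between 0.012 and 0.032 m and value of joint rocker above 0.3 rad), for 0.1 s.
At the end, for the whole second after the job is handed in: Chocolates 1 and 2 lie inside the dish, which stands level within 8 mm of its place under the spout; the lever is up again (below 0.03 rad); chocolates 3 to 6 are in the chute, the third down against the gate; all is at rest (horizontal distance between each of choc_1, choc_2 and dish below 0.036 m and z of choc_1 in the frame of dish between 0.012 and 0.032 m and z of choc_2 in the frame of dish between 0.012 and 0.032 m and x of choc_3 in the frame of chute between 0.062 and 0.078 m and x of choc_4 in the frame of chute above 0.0936 m and x of choc_5 in the frame of chute above 0.1252 m and x of choc_6 in the frame of chute above 0.1568 m and z of each of choc_3, choc_4, choc_5, choc_6 in the frame of chute above 0.06 m and horizontal distance between dish and dish_place below 0.008 m and height (world z) of dish below 0.004 m and angle between dish's own z axis and vertical below 0.05 rad and value of joint rocker below 0.03 rad and linear speed of dish below 0.01 m/s and linear speed of each of choc_1, choc_2, choc_3, choc_4, choc_5, choc_6 below 0.06 m/s); the robot touches nothing.
It fails at once if the dish is lifted or tipped (12 mm off the counter, 0.25 rad) (height (world z) of dish above 0.012 m or angle between dish's own z axis and vertical above 0.25 rad).
It fails at once if a third chocolate leaves the chute (x of choc_3 in the frame of chute below 0.05 m).
It fails at once if the robot touches a chocolate (contact force between any of the arm, the fingers and choc_1 above 0.2 N or contact force between any of the arm, the fingers and choc_2 above 0.2 N or contact force between any of the arm, the fingers and choc_3 above 0.2 N or contact force between any of the arm, the fingers and choc_4 above 0.2 N or contact force between any of the arm, the fingers and choc_5 above 0.2 N or contact force between any of the arm, the fingers and choc_6 above 0.2 N).
It fails at once if the lever is pressed with more than 40 N (contact force between any of the fingers, the arm and rocker above 40 N).
It fails at once if a bystander is moved by more than 15 mm (distance of any of serving_tongs, wood_stamp, pen, gift_box, gift_box_tall from where it was at the start of the episode above 0.015 m).
It also fails if it takes over 58 s, if anything falls off the work surface, if the arm or the gripper's body presses on something with over 40 N, if the wrist force passes 120 N, or if a joint passes its speed limit or range.

## Working session

There is one attempt and no reset: what is moved stays moved. The work goes in short steps, each a Python script; the robot and the scene stay as the last script left them, time stands still between calls to the robot, and variables do not carry over. Pictures are saved under pics/ and viewed, about 8 in all and at most 12, crops included, and the job is handed in when it is done.

```bash
mkdir -p pics; cat > h.py <<'E'
from cell import *
import numpy as np, cv2
def ray(s,u,v):
    K=np.array(s["camera_matrix"]);T=np.array(s["cam_to_world"])
    d=T[:3,:3]@np.linalg.solve(K,[u,v,1.]);return T[:3,3],d
def at_z(s,u,v,z):
    o,d=ray(s,u,v);return o+d*(z-o[2])/d[2]
def proj(s,p):
    T=np.linalg.inv(np.array(s["cam_to_world"]));q=np.array(s["camera_matrix"])@(T[:3,:3]@np.array(p)+T[:3,3]);return q[:2]/q[2]
def tri(a,ua,b,ub):
    o1,d1=ray(a,*ua);o2,d2=ray(b,*ub)
    d1/=np.linalg.norm(d1);d2/=np.linalg.norm(d2)
    t=np.linalg.lstsq(np.c_[d1,-d2],o2-o1,rcond=None)[0]
    p,q=o1+t[0]*d1,o2+t[1]*d2
    return (p+q)/2,np.linalg.norm(p-q)
E
python3 - <<'E'
from h import *
S={n:snapshot(n) for n in("top","scene")}
for n in S:
    cv2.imwrite(f"pics/{n}0.png",cv2.resize(S[n]["color"],(800,600),interpolation=cv2.INTER_CUBIC))
    print(n,np.round(S[n]["cam_to_world"],3).tolist(),np.round(S[n]["camera_matrix"],1).tolist())
    for k in ["dish","chute","rocker","choc_1","pen","wood_stamp","gift_box","gift_box_tall","serving_tongs"]:
        print(k,[(round(d["p"],2),np.round(d["box"],1).tolist()) for d in cut_out(k,S[n])][:7])
E
```

```text
top [[-0.003, -0.992, 0.125, 0.362], [-1.0, 0.005, 0.021, -0.019], [-0.022, -0.125, -0.992, 1.315], [0.0, 0.0, 0.0, 1.0]] [[392.2, 0.0, 251.6], [0.0, 392.2, 180.5], [0.0, 0.0, 1.0]]
dish [(0.73, [294.4, 184.4, 28.6, 27.7])]
chute [(0.97, [210.8, 168.1, 74.9, 37.2]), (0.62, [209.4, 148.3, 13.5, 12.8])]
rocker [(0.79, [221.4, 164.7, 41.1, 16.7])]
choc_1 [(0.65, [193.7, 163.1, 8.3, 9.7]), (0.53, [183.1, 160.6, 6.7, 6.9])]
pen []
wood_stamp [(0.65, [209.0, 150.0, 11.6, 13.8])]
gift_box [(0.74, [307.6, 234.6, 28.7, 21.9])]
gift_box_tall [(0.6, [359.9, 148.4, 27.9, 33.2])]
serving_tongs [(0.66, [346.4, 125.4, 4.8, 1.0])]
scene [[-0.585, -0.612, 0.531, -0.05], [-0.811, 0.452, -0.372, 0.386], [-0.012, -0.649, -0.761, 0.947], [0.0, 0.0, 0.0, 1.0]] [[428.0, 0.0, 256.3], [0.0, 428.0, 189.2], [0.0, 0.0, 1.0]]
dish [(0.94, [292.7, 196.8, 34.8, 33.0]), (0.67, [215.4, 213.2, 11.1, 10.5])]
chute [(0.58, [199.5, 224.6, 100.6, 70.4])]
rocker [(0.87, [207.5, 200.1, 48.8, 14.6])]
choc_1 [(0.51, [164.8, 222.8, 14.3, 10.0]), (0.42, [177.8, 220.4, 15.2, 9.0])]
pen [(0.56, [282.2, 266.1, 37.7, 34.6])]
wood_stamp [(0.51, [201.4, 224.5, 94.7, 67.3])]
gift_box []
gift_box_tall [(0.44, [272.1, 151.3, 48.1, 35.2])]
serving_tongs [(0.6, [274.2, 149.1, 50.4, 31.1]), (0.56, [207.7, 199.9, 46.3, 11.5])]
```

```bash
python3 - <<'E'
from h import *
for n,(x,y,w,h) in {"top":(160,110,160,120),"scene":(140,160,180,135)}.items():
    s=snapshot(n);c=s["color"][y:y+h,x:x+w]
    cv2.imwrite(f"pics/{n}1.png",cv2.resize(c,(800,600),interpolation=cv2.INTER_CUBIC))
E
```

```text
(no output)
```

View pics/top0.png

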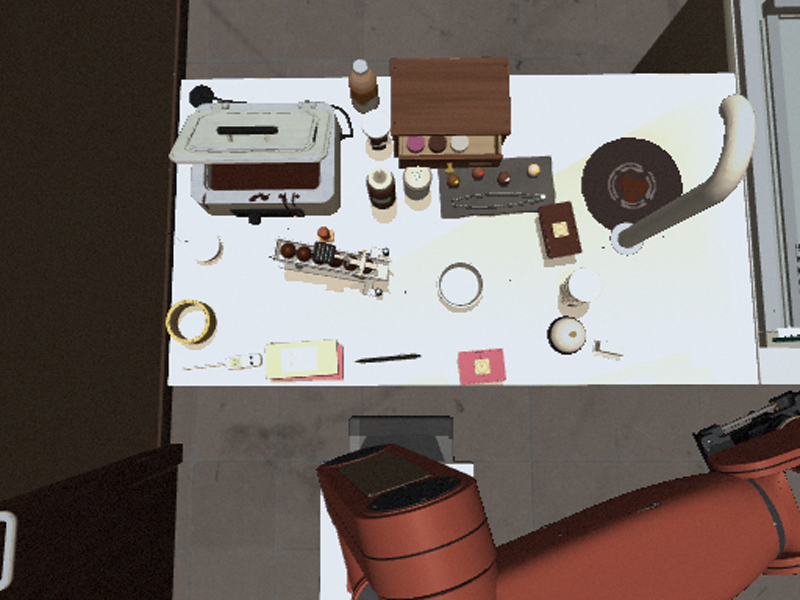

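View pics/top1.png

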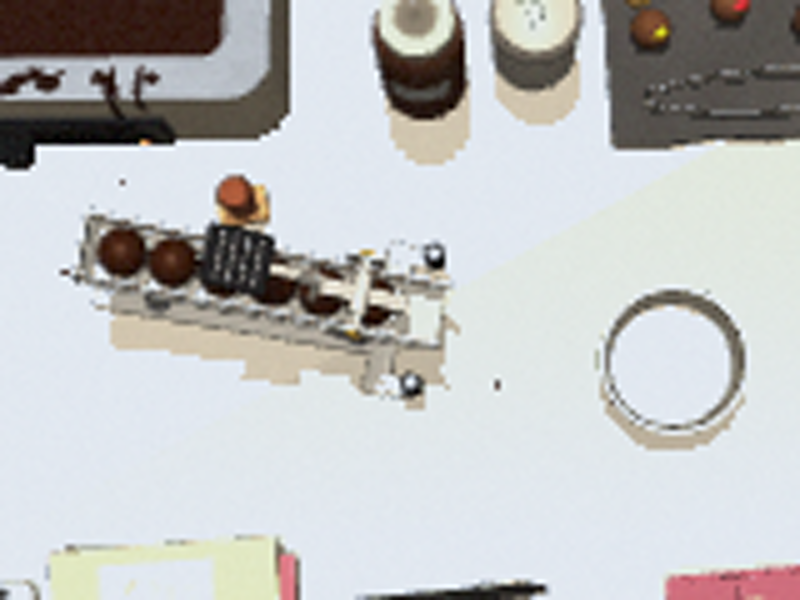

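View pics/scene1.png

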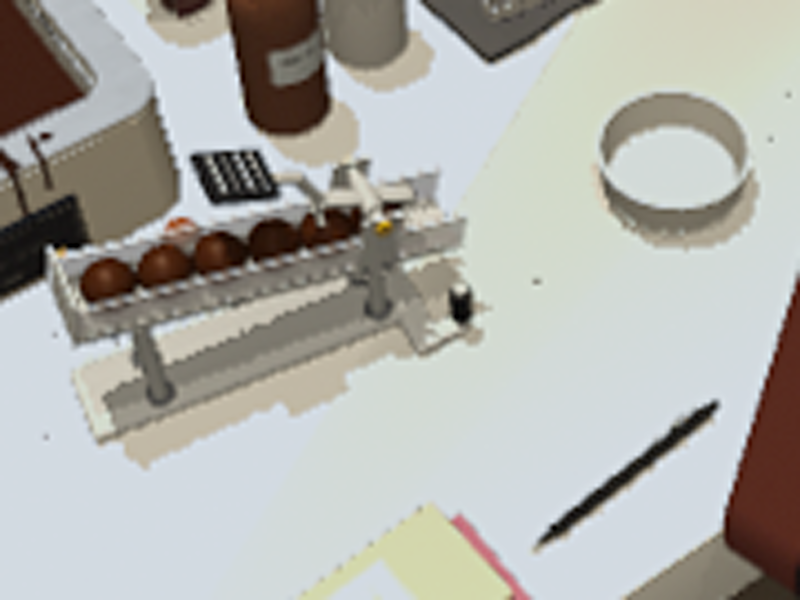

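```bash
cat >> h.py <<'E'
def chute2w(p,c):
    x,y,a=c;p=np.asarray(p,float)
    return np.array([x+np.cos(a)*p[0]-np.sin(a)*p[1],y+np.sin(a)*p[0]+np.cos(a)*p[1],p[2]])
E
python3 - <<'E'
from h import *
from scipy.optimize import least_squares
S={n:snapshot(n) for n in("top","scene")}
P=lambda x,y,z:(x/1e3,y/1e3,z/1e3)
tp=lambda X,Y:(160+(X+.5)/5-.5,110+(Y+.5)/5-.5)
sc=lambda X,Y:(140+(X+.5)*.225-.5,160+(Y+.5)*.225-.5)
L=[("top",P(37,-44,41),tp(433,255)),("top",P(37,44,41),tp(411,382)),("top",P(144,0,158),tp(238,259)),
("top",P(227,0,105),tp(123,251)),("top",P(195,0,99),tp(172,262)),("scene",P(227,0,105),sc(108,282)),("scene",P(195,0,99),sc(165,270)),
("scene",P(144,0,158),sc(235,176)),("scene",P(37,44,41),sc(462,290)),("top",P(73,0,98),tp(358,294))]
f=lambda c:np.concatenate([proj(S[n],chute2w(p,c))-q for n,p,q in L])
r=least_squares(f,[.5,.0,1.5],loss="soft_l1")
print("chute",r.x.tolist());print(np.round(f(r.x).reshape(-1,2),1).tolist())
m={n:cut_out("dish",S[n])[0] for n in S}
# dish: fit outline (hull of foot+rim circles) to masks' boxes
t=np.linspace(0,6.28,60)
def g(c):
    o=[]
    pts=[(c[0]+R*np.cos(k),c[1]+R*np.sin(k),z) for R,z in((.05,.034),(.043,0)) for k in t]
    for n in S:
        q=np.array([proj(S[n],p) for p in pts]);a,b=q.min(0),q.max(0)
        o+=list((a+b)/2-m[n]["box"][:2]+.0)
    return np.array(o)
d=least_squares(g,[.5,-.15]);print("dish",d.x,np.round(g(d.x),2))
x=r.x;dx=d.x-x[:2];print("dish in chute",np.cos(x[2])*dx[0]+np.sin(x[2])*dx[1],-np.sin(x[2])*dx[0]+np.cos(x[2])*dx[1])
a,b=[cut_out("rocker",S[n])[0]["box"] for n in S]
pads=tri(S["top"],tp(238,259),S["scene"],sc(235,176));print("pad tri",pads,"model",chute2w(P(144,0,158),x))
print("c6",tri(S["top"],tp(123,251),S["scene"],sc(108,282)),chute2w(P(227,0,105),x))
print("stamp",at_z(S["top"],*tp(237,195),.059), "pen",at_z(S["top"],*tp(455,592),.005))
E
```

```text
chute [0.5403560855290573, -0.0034376400342154413, 1.3854103707277232]
[[0.1, -0.3], [-0.5, 0.4], [-0.0, 0.0], [-0.6, -0.1], [-0.1, -0.2], [-0.2, 0.5], [-0.1, 0.0], [0.8, -1.0], [-0.1, -0.2], [0.6, 0.3]]
dish [ 0.51514567 -0.13510189] [ 0.09  0.15 -0.13 -0.07]
dish in chute -0.13405513875117367 0.0005093053954117743
pad tri (array([0.56820699, 0.13922418, 0.15364033]), np.float64(0.0014458623174734386)) model [0.56689901 0.13809495 0.158     ]
c6 (array([0.58218755, 0.21818993, 0.10569856]), np.float64(0.001236091954633158)) [0.58219806 0.21967276 0.105     ]
stamp [0.62696803 0.15265913 0.059     ] pen [0.36903402 0.0119674  0.005     ]
```

```bash
cat >> h.py <<'E'
C=(0.54036,-0.00344,1.38541)
O=[np.pi,0,C[2]-np.pi/2]
E
python3 - <<'E'
from h import *
s=observe();print(s["t"],s["tool_rot"],s["wrist_force"])
for p in [(-.22,0,.15),(-.22,0,.012),(-.05,0,.012),(-.05,0,.2),(.144,0,.2),(.162,0,.125)]:
    print(p,inverse_kinematics(chute2w(p,C).tolist(),O))
command_gripper(.575)
move_pose(chute2w((-.22,0,.15),C).tolist(),O)
move_l(chute2w((-.22,0,.012),C).tolist(),O,.2)
print(observe()["t"],observe()["wrist_force"],observe()["finger_gap"])
g=move_l(chute2w((-.085,0,.012),C).tolist(),O,.06,guard=10)
print(g,observe()["t"],observe()["wrist_force"],observe()["ee_pos"])
s=snapshot("top");c=s["color"][110:230,160:320]
cv2.imwrite("pics/top2.png",cv2.resize(c,(800,600),interpolation=cv2.INTER_CUBIC))
E
```

```text
1.4 [-3.14158442e+00 -1.88044258e-05 -1.16900189e+00] [-0.19645656  0.30388993 -0.49270646]
(-0.22, 0, 0.15) [-5.58566432e-01  9.63267554e-02  1.80662341e+00 -4.44089210e-16
  1.23864249e+00 -3.73180105e-01]
(-0.22, 0, 0.012) [-5.58566432e-01  2.87447182e-01  1.88015322e+00 -4.44089210e-16
  9.73992253e-01 -3.73180105e-01]
(-0.05, 0, 0.012) [-2.46478692e-01  2.62225017e-01  1.91204523e+00 -4.44089210e-16
  9.67322410e-01 -6.10923652e-02]
(-0.05, 0, 0.2) [-2.46478692e-01  1.93970845e-02  1.78923034e+00 -4.44089210e-16
  1.33296522e+00 -6.10923652e-02]
(0.144, 0, 0.2) [ 1.03817975e-01  1.38682203e-01  1.66250321e+00 -4.44089210e-16
  1.34040724e+00  2.89204301e-01]
(0.162, 0, 0.125) [ 1.33328342e-01  2.27750415e-01  1.70796467e+00 -4.44089210e-16
  1.20587757e+00  3.18714669e-01]
4.7667 [ 0.65792221 -0.12109541  0.78203455] 0.5762337416537946
False 7.1667 [-0.28292405 -3.33699231  1.28547418] [ 0.52468968 -0.08709808  0.01199605]
```

View pics/top2.png

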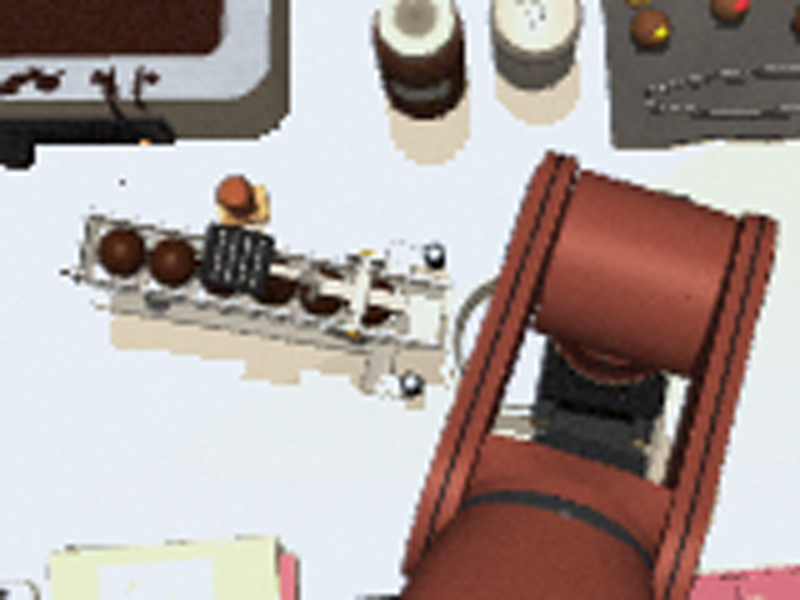

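Picture 4 shows the dish's left rim at crop (457,330), about 30 mm short of the posts and centred. The push force is 3.3 N. I'll push on slowly under guard.

```bash
python3 - <<'E'
from h import *
def inch():
    d=np.array(observe()["ee_pos"][:2])-C[:2];a=C[2]
    return np.round([np.cos(a)*d[0]+np.sin(a)*d[1],-np.sin(a)*d[0]+np.cos(a)*d[1]],4)
g=move_l(chute2w((-.042,0,.012),C).tolist(),O,.025,guard=6)
print(g,inch(),observe()["wrist_force"],observe()["t"])
hold(.2);print(observe()["wrist_force"])
move_l(chute2w((-.10,0,.012),C).tolist(),O,.15)
move_l(chute2w((-.10,0,.23),C).tolist(),O,.3)
command_gripper(0)
move_pose(chute2w((.145,0,.21),C).tolist(),O)
print(observe()["t"],observe()["wrist_force"],inch())
S={n:snapshot(n) for n in("top","scene")}
for n,(x,y,w,h) in {"top":(160,110,160,120),"scene":(140,160,180,135)}.items():
    c=S[n]["color"][y:y+h,x:x+w]
    cv2.imwrite(f"pics/{n}3.png",cv2.resize(c,(800,600),interpolation=cv2.INTER_CUBIC))
    for d in cut_out("dish",S[n])[:2]:print(n,d["p"],d["box"])
    t=np.linspace(0,6.28,80)
    q=np.array([proj(S[n],chute2w((R*np.cos(k),R*np.sin(k),z),C)) for R,z in((.05,.034),(.043,0)) for k in t]);a,b=q.min(0),q.max(0)
    print("expected",(a+b)/2,b-a)
E
```

```text
True [-0.055  -0.0006] [ 1.13243349 -0.91418259  2.01232946] 8.3667
[2.28424987 0.1302492  1.96932664]
11.9083 [ 0.69471297 -0.63148999  0.37319276] [ 0.1441 -0.0003]
top 0.57 [255.8, 175.5, 28.3, 28.4]
expected [254.94351657 175.68658972] [30.31454084 30.02851042]
scene 0.57 [254.1, 213.1, 35.5, 35.6]
scene 0.19 [189.8, 217.7, 13.0, 6.8]
expected [249.40064568 212.38638325] [37.10339572 34.66881309]
```

View pics/scene3.png

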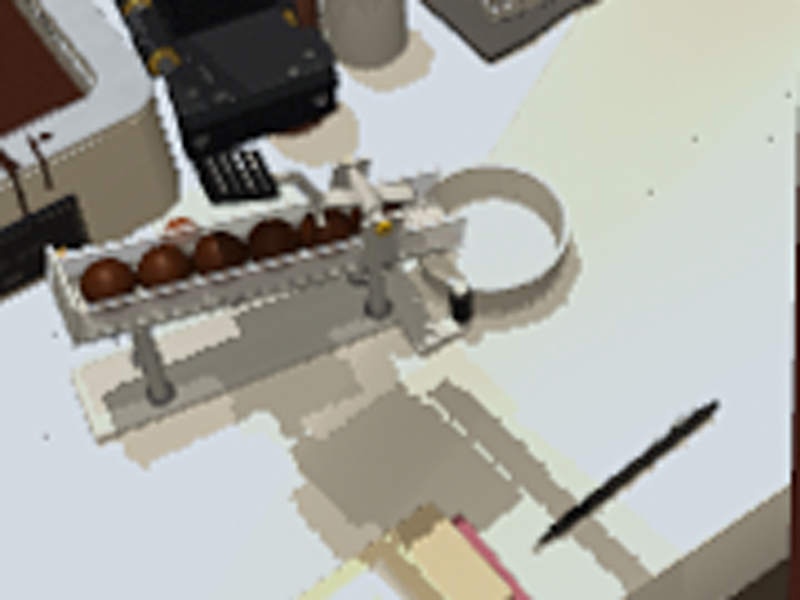

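View pics/top3.png

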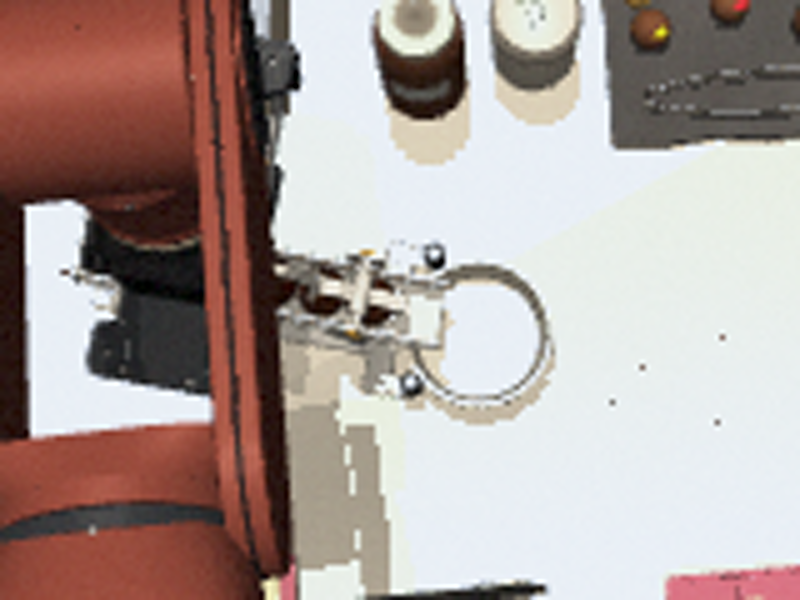

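Pictures 5 and 6: the dish touches the post at scene crop (460,303). Its rims on the side away from the chute (scene X=568, top X=549) are within 0.7 px of the predicted place. The shut fingers are over the pad, so I'll press now along the pad's arc.

```bash
cat > arc.py <<'E'
from h import *
r=np.hypot(.071,.060);a0=np.arctan2(.060,.071)
def tcp(th,dz=0):
    tilt=.392-th
    return chute2w((.073+r*np.cos(a0-th),0,.098+r*np.sin(a0-th)+.0095*np.tan(max(tilt,0))+dz),C).tolist()
E
python3 - <<'E'
from arc import *
f0=np.array(observe()["wrist_force"])
move_l(tcp(0,.012),O,.1)
def show(k):
    s=observe();f=np.array(s["wrist_force"])-f0;print(k,round(s["t"],2),np.round(f,1),np.round(s["ee_pos"],4));return f
for th in np.arange(0,.37,.06):
    g=move_l(tcp(th),O,.05,guard=12);f=show(round(th,2))
    if g: print("guard");break
else:
    for i,(th,dz) in enumerate([(.39,0),(.4,0),(.4,-.001),(.4,-.002),(.4,-.003),(.4,-.004),(.4,-.005)]):
        g=move_l(tcp(th,dz),O,.02,guard=8);f=show((th,dz))
        if g or f[2]>8: break
hold(1.0);show("hold")
s=snapshot("scene");c=s["color"][160:295,140:320]
cv2.imwrite("pics/scene4.png",cv2.resize(c,(800,600),interpolation=cv2.INTER_CUBIC))
E
```

```text
0.0 13.01 [-0.9 -1.2 -0.5] [0.5667 0.138  0.1617]
0.06 13.28 [ 1.7 -0.7  0.6] [0.5676 0.1417 0.1568]
0.12 13.56 [-0.3 -1.2  1.5] [0.5681 0.1449 0.1515]
0.18 13.83 [ 1.3 -0.1  1.8] [0.5686 0.1477 0.1461]
0.24 14.11 [ 0.9 -0.8  2.1] [0.5691 0.1502 0.1405]
0.3 14.38 [ 0.9 -0.2  2. ] [0.5695 0.1525 0.1349]
0.36 14.66 [ 1.2 -0.5  2.7] [0.5699 0.1545 0.1292]
(0.39, 0) 14.96 [-0.3 -0.1  3.4] [0.5701 0.1553 0.1266]
(0.4, 0) 15.21 [-1.7 -1.2  6.8] [0.5702 0.1554 0.1262]
(0.4, -0.001) 15.46 [-3.6 -1.  11.1] [0.5703 0.1554 0.1259]
hold 16.46 [-3.  -1.3 10.8] [0.5702 0.1555 0.1259]
```

View pics/scene4.png

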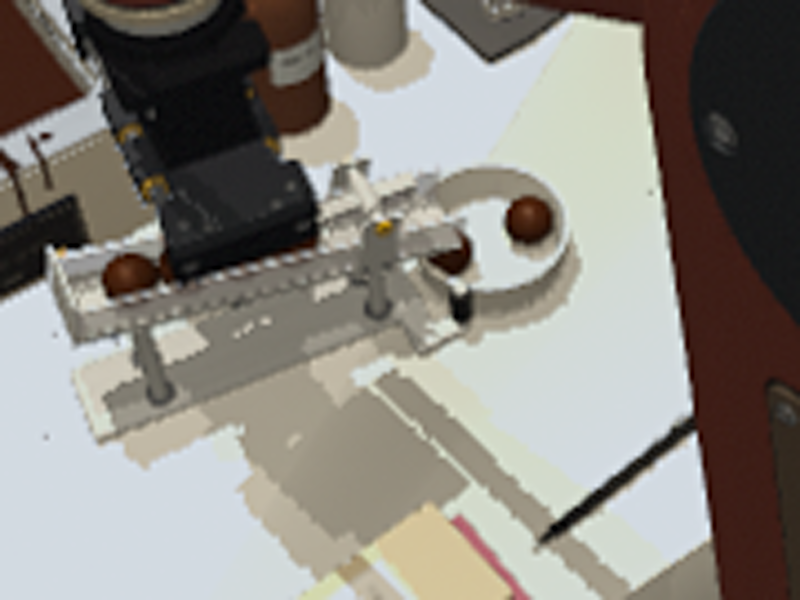

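Picture 7: two chocolates are in the dish, at (529,219) and (455,250), and the lever is at its stop at 11 N. I'll hold a little longer, then release along the arc and retreat.

```bash
python3 - <<'E'
from arc import *
hold(.8)
for th in (.36,.27,.18,.09,0): move_l(tcp(th),O,.06)
move_l(tcp(0,.08),O,.15)
move_pose([.35,-.35,.30],O)
hold(1.5);print(observe()["t"],observe()["wrist_force"])
s=snapshot("top");c=s["color"][110:230,160:320]
s2=snapshot("scene");c2=s2["color"][160:295,140:320]
cv2.imwrite("pics/both5.png",np.vstack([cv2.resize(x,(400,300),interpolation=cv2.INTER_CUBIC) for x in(c,c2)]))
E
```

```text
22.8833 [-0.68886514  1.19295338 -0.62165937]
```

View pics/both5.png

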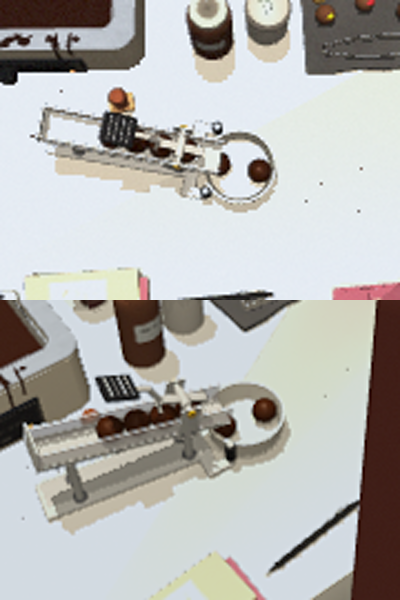

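```bash
python3 -c "
from cell import *
sign_off()"
```

```text
the job is handed in; nothing more can be done
```

The portion was served and the job is handed in at about 23 s of the 58 s allowed; sign-off reports no verdict.

- **Dish:** I slid it about 134 mm to the rests with the half-open fingers as a cradle. The push took about 3.3 N, and a 6 N guard stopped it. Its far rim, read off both pictures, was within 0.7 px (about 2 mm) of the predicted place.
- **Lever:** I pressed the pad once along its arc to the stop. The force peaked at about 11 N, and I held it about 2 s. The picture taken while holding showed two chocolates in the dish. I then let the lever up and moved the arm clear.
- **Last check:** Both views showed two chocolates in the dish, the pad back at its rest height and the remaining row down at the gate. The stamp and pen looked unmoved. The tongs were only partly in view, the gift boxes weren't checked in full, and I didn't measure how still things were.
- **Disagreement:** The network's outline of the dish in the scene view ran about 4 px too far right, probably because it took in some shadow. I went by the rim read off the pictures instead.

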